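Start the self-timer, raise the photo mast and hold it for the shot

TASK

Take an overhead photo of the green printed vase: with the camera mast still pushed down, press the green self-timer button fully down and let it come up again. Then squeeze in the orange release button on the side of the mast's grip block, pull the telescoping mast straight up past its first stop to its second stop, fully extended, and finish while still holding it up there by the grip block. Leave the vase and the other things around where they are.

Things in the scene. Friction and masses are not known exactly. Their poses are not given: they have to be found in the camera images.
- photo_mast: Telescoping camera mast, fixed to the surface. Origin: centre of its foot's underside (round grey foot, 100 mm across, 16 mm high); z up, x towards the camera on the head, y towards the side with the orange button. A white tube 27 mm across with a black collar 35 mm across reaches up to 112 mm; the grey grip block starts 120 mm up when the mast is down.
- grip_head: Grey grip block on the mast, 30 x 30 x 44 mm, from 120 to 164 mm above this origin (on the mast's axis, at the foot's underside while the mast is down; rises with the head). Axes as photo_mast. A small camera hangs on an arm at +x, more than 30 mm from the axis, lower than the block's top. Head and camera weigh about 0.26 kg and sink when let go.
- head_grip (a point): Centre of the grip block, on the mast's axis, 142 mm above the foot's underside when the mast is down; axes as photo_mast. Grip here from above, fingers closing along this y axis: one finger pushes the orange button in, the other bears on the far face.
- mast_release (a joint): Orange release button, 14 mm wide, 22 mm high, on the grip block's +y face, centre 3 mm above head_grip, 6 mm proud of the face (21 mm from the axis). Value in m: 0 out, 0.005 fully pressed in (towards -y), about 6 N; springs back. While out, a catch locks the mast down (about 1 mm play); pressed in 4 mm the catch is free. The catch acts only at the bottom.
- mast_head (a joint): How far the head tube is drawn out of the middle tube, m: 0 down, 0.06 fully out. It moves first, lifting needs about 3 N; reaching 0.06 is the first stop.
- mast_mid (a joint): How far the middle tube is drawn out of the outer tube, m: 0 down, 0.06 fully out. Stiffer: it moves after the first stop, with about 8 to 9 N of pull in all, and stays where it is left. Both at 0.06 (head 120 mm up) is the second stop, a hard end.
- timer_box: Self-timer: black box, 66 x 86 mm and 26 mm high, with a grey top, fixed to the surface; origin: centre of its underside, z up. The green button stands in a round housing in the middle of its top.
- timer_button_top (a point): Centre of the top of the green self-timer button (28 mm across).
- timer_button (a joint): Green self-timer button, m: 0 up, 0.006 fully down, about 5 N; springs back.
- vase: Green printed vase, 44 mm across, 70 mm high, standing loose in front of the camera, about 100 mm from the mast's axis; origin: centre of its underside.
- tape_roll: Roll of masking tape lying flat, 96 mm across, 25 mm high; origin: centre of its underside.
- screwdriver: Yellow-handled screwdriver lying flat, 163 mm long along its y, 22 mm high; origin: centre of its underside.
- sanding_block: Reddish-brown sanding block, 48 x 68 x 24 mm; origin: centre of its underside.
Not all that is in view belongs to the job. There is more than one size of the timer_box; the one meant has the size given above. Of the things like the vase, leave any that is blue; of the rest the larger one is meant.

How it is judged:
By the outcome, as a careful person would: the job done as asked, in the order asked, and still so for the second after the job is handed in, while the arm keeps its last pose, push and grip.
It also fails if it takes over 48 s, if anything falls off the work surface, if the arm or the gripper's body presses on something with over 40 N, if the wrist force passes 120 N, or if a joint passes its speed limit or range.

ROBOT

A 6-joint arm with a two-finger parallel gripper is mounted at the origin on a cart in front of the work surface, level with it; the furniture and walls round the work are solid. World frame = base frame: x ahead of the robot, y to its left, z up, the work surface at z = 0. Lengths are in m, angles in rad, forces in N, time in s.
With the tool pointing down it reaches from about 0.375 to 0.9 m from the base axis. Payload 3.1 kg.
Tool frame: the origin (TCP) lies between the finger pads, 19 mm behind the fingertips; this is the grasp point; z points along the fingers, y is the line along which they close (so a half turn about z gives the same grasp; the last joint's range is limited). The gripper opens to 85 mm and grips with 20 to 120 N. Pads are 22 mm wide; open, the fingers measure 114 mm over their backs; the gripper's body (76 mm by 85 mm) begins 54 mm behind the grasp point. The pads swing forward as they close: fully open they stand 13 mm farther back than shut.
Start: joints at [1.044, 0.527, 1.433, -0, 1.181, -0.178], TCP at [0.214, 0.587, 0.25] pointing down, gripper open.
Joint ranges: [-3.08, 3.08], [-0.75, 2.2], [0.22, 2.44], [-1.43, 4.57], [0, 2.65], [-2.85, 2.85]. Speed limits (rad/s): [2.79, 2.79, 3.14, 3.14, 3.14, 3.14].

INTERFACE

Orientations are given as a rotation vector (axis times angle).
In Python, from workcell import monitor, cams, order gives the robot as it stands.
- The arm moves only by the tool arm_command, never from a script. Its argument "motion" is a list of rows, each an object with "dr": the turn, a rotation vector about the tool's x, y, z in rad, a list of three; "translation": the shift along the tool's x, y, z in mm, a list of three; "gripper": the closure, from 0 (fully open) to 1 (shut). In form: [{"dr": [ax, ay, az], "translation": [dx, dy, dz], "gripper": gripper}, ...]. A call has 1 to 5 rows; each row is the pose to reach, as a shift and turn from the pose commanded when the call began, along the tool's axes at that moment; what a row does not reach only later rows make up. A row lasts 1/8 s, in which the tool goes at most 62.5 mm and 10.7 degrees, less where a joint would pass 70% of its speed; a pose out of reach is approached as far as the arm can. A call with a gripper value outside its range is refused whole. The fingers move at their own pace and stop on an object; "force" is the grip in N (left out, the last holds). Time passes only in rows, so rows that repeat a pose let the fingers close. It gives the time, the measured TCP pose, the force, the opening and the grip force at its end, in the units of the state.
- monitor.read_state(): the state, without advancing time (a new reading comes with each control period).
- cams.camera(name): name is "scene" or "side" or "wrist"; returns the picture (384x512x3 uint8, red, green, blue); there is no depth.
- cams.camera_info(name): a dict with "fov_y" (degrees; the focal length in pixels is half the picture's height over the tangent of half this angle, whatever the lens; pixels are square), "cx", "cy" (the principal point, pixels), "R" (3x3) and "t" (3): a world point X has camera coordinates R X + t; the wrist camera has in their place "T_tool_cam" (4x4, takes a point from camera to tool coordinates, whose origin is the TCP and whose axes are the flange's). Camera axes: x right, y down, z forward; pixel columns grow to the right and rows downward; lengths in m; the calibration is good to about 2 mm. A picture is of the moment at which its call begins: read the wrist's pose just before it. camera_info takes no time and is no camera call.
- order.hand_in(): hands the job in; it is judged then, once.
The state is a dict: "clock": time; "qpos": joint angles; "joint_vel": joint speeds; "joint_torque": joint torques, N m; "tcp_pos": TCP position; "orientation": TCP orientation; "contact_force": force on the tool from outside, world axes, zero at the start; "torque": the same for the moment, N m; "gripper_width": finger opening in m; "gripper_force": force on a finger pad.
Only numpy, scipy, OpenCV 4.12 (cv2) and the standard library are available. Lean on these libraries where they do the work, as an engineer would, in place of code of your own. Each camera call takes 0.05 s, during which the arm holds its last target. There are 200 camera calls.

## Working session

There is one attempt and no reset: what is moved stays moved. The work goes in short steps, Python scripts to look and compute and a tool call to move; the robot and the scene stay as the last step left them, time stands still between calls to the robot, and variables do not carry over. Pictures are saved under pics/ and viewed, at most 10 in all, crops included, and the job is handed in when it is done.

Besides the shell and the picture viewer there is one more tool, called after "Emit:" by a JSON object that holds its "method" and its "body", one argument or row to a line. arm_command: Moves the arm, as the interface text tells. Its arguments: {"type":"object","properties":{"motion":{"type":"array","items":{"type":"object","properties":{"dr":{"type":"array","items":{"type":"number"}},"translation":{"type":"array","items":{"type":"number"}},"gripper":{"type":"number"}}}},"force":{"type":"number"}},"required":["motion"]}

```bash
mkdir -p pics; ls; python3 - <<'E'
from workcell import monitor,cams,order
import cv2,numpy as np
s=monitor.read_state();print(s)
for n in("scene","side","wrist"):
    im=cams.camera(n);cv2.imwrite(f"pics/{n}0.png",im[:,:,::-1]);print(n,cams.camera_info(n))
E
```

```text
pics
{'clock': 0.0, 'qpos': array([ 1.04348499e+00,  5.28466934e-01,  1.43393889e+00, -1.99903664e-05,
        1.18142130e+00, -1.78523035e-01]), 'joint_vel': array([ 0.00068682, -0.00076057,  0.00029314,  0.00118579, -0.00113016,
       -0.00177336]), 'joint_torque': array([ 6.89893932e-05, -4.42344582e+01, -1.78029585e+01, -6.74224589e-05,
        8.27897253e-03, -4.95997110e-07]), 'tcp_pos': array([0.21323132, 0.58675404, 0.24902149]), 'orientation': array([-0.54495942, -3.09319732,  0.00330282]), 'contact_force': array([ 0.90685928, -0.01979445,  0.04015933]), 'torque': array([ 0.01981808,  0.00981351, -0.03168293]), 'gripper_force': 0.0, 'gripper_width': 0.08516098062458766}
scene {'fov_y': 43.83725641446658, 'cx': 249.17267001339962, 'cy': 194.11436568403832, 'R': array([[ 0.85908301, -0.51180859, -0.00532486],
       [-0.29912108, -0.49358559, -0.81663936],
       [ 0.41533477,  0.70315378, -0.57712373]]), 't': array([-0.35955586,  0.23788132,  0.97586808])}
side {'fov_y': 55.123005237684396, 'cx': 254.5298075297319, 'cy': 194.12158921208197, 'R': array([[ 0.8447595 , -0.53504236,  0.01053822],
       [-0.24781225, -0.4085639 , -0.87844444],
       [ 0.47431052,  0.73946279, -0.47772828]]), 't': array([-0.348937  ,  0.22033163,  0.85583373])}
wrist {'fov_y': 68.65849855797823, 'cx': 256.58686770581653, 'cy': 188.68788276289953, 'T_tool_cam': array([[ 1.56135611e-03, -9.46831946e-01, -3.21724772e-01,
         8.20712654e-02],
       [ 9.99996723e-01,  8.25564460e-04,  2.42343848e-03,
        -6.93246141e-04],
       [-2.02898444e-03, -3.21727502e-01,  9.46830132e-01,
        -1.25483568e-01],
       [ 0.00000000e+00,  0.00000000e+00,  0.00000000e+00,
         1.00000000e+00]])}
```

View pics/scene0.png

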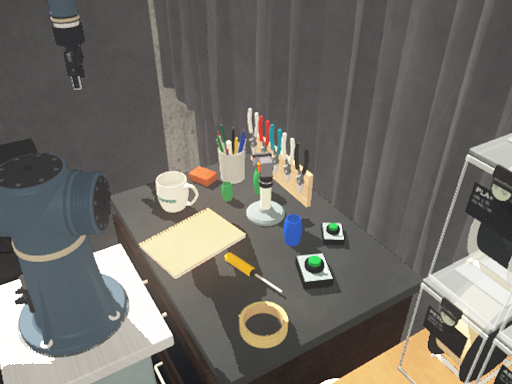

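View pics/side0.png

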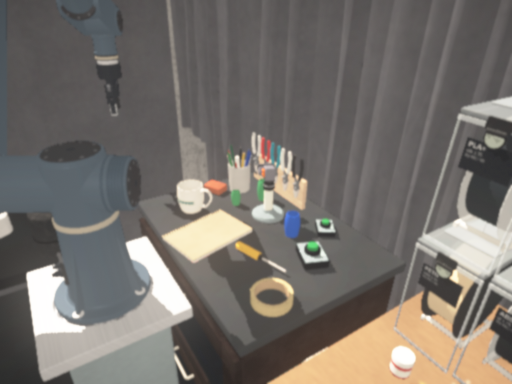

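View pics/wrist0.png

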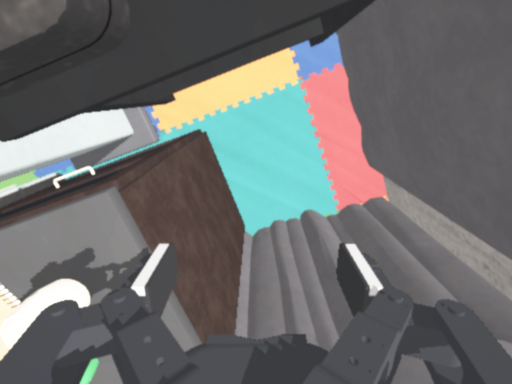

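The scene picture shows the mast with its foot at (265,213). The timer boxes are at (315,268), nearer and larger, and (333,232). The vases are green at (258,180) behind the mast, small green at (227,190) and blue at (293,230). The side view shows the same layout but blurred, and the wrist is off the table.

```bash
cat > h.py <<'E'
import numpy as np,cv2
from scipy.spatial.transform import Rotation as Ro
from workcell import monitor,cams,order
def cam(n,s=None):
    i=cams.camera_info(n);f=192/np.tan(np.radians(i['fov_y']/2))
    if n=='wrist':
        T=np.eye(4);T[:3,:3]=Ro.from_rotvec(s['orientation']).as_matrix();T[:3,3]=s['tcp_pos']
        W=T@i['T_tool_cam'];R=W[:3,:3].T;t=-R@W[:3,3]
    else:R,t=i['R'],i['t']
    return f,i['cx'],i['cy'],R,t
def ray(c,u,v,z):
    f,cx,cy,R,t=c;o=-R.T@t;d=R.T@np.array([(u-cx)/f,(v-cy)/f,1]);return o+d*(z-o[2])/d[2]
def proj(c,X):
    f,cx,cy,R,t=c;p=R@np.asarray(X)+t;return f*p[0]/p[2]+cx,f*p[1]/p[2]+cy
def greens(im,lo=(45,90,40),hi=(80,255,255),amin=15):
    m=cv2.inRange(cv2.cvtColor(im,cv2.COLOR_RGB2HSV),lo,hi)
    n,l,st,ce=cv2.connectedComponentsWithStats(m)
    return [(st[k].tolist(),ce[k].round(1).tolist()) for k in range(1,n) if st[k][4]>=amin]
E
python3 - <<'E'
from h import *
for n in('scene','side'):
    im=cv2.imread(f'pics/{n}0.png')[:,:,::-1].copy();c=cam(n)
    for st,ce in greens(im):print(n,st,ce,'z0',ray(c,st[0]+st[2]/2,st[1]+st[3],0).round(3),'z.04',ray(c,*ce,.04).round(3))
c=cam('scene');print(ray(c,265,213,.016))
im=cv2.imread('pics/scene0.png')[90:300,200:360]
a=cv2.resize(im,None,fx=2.8,fy=2.8,interpolation=cv2.INTER_CUBIC);cv2.imwrite('pics/crop0.png',a)
E
```

```text
scene [221, 126, 4, 16, 22] [222.7, 133.1] z0 [0.596 0.464 0.   ] z.04 [0.59  0.451 0.04 ]
scene [217, 136, 6, 16, 33] [219.5, 143.7] z0 [0.557 0.412 0.   ] z.04 [0.549 0.395 0.04 ]
scene [253, 169, 7, 26, 119] [256.4, 182.0] z0 [0.533 0.154 0.   ] z.04 [0.535 0.158 0.04 ]
scene [222, 182, 11, 19, 175] [226.8, 191.0] z0 [0.452 0.17  0.   ] z.04 [0.447 0.162 0.04 ]
scene [328, 223, 10, 8, 66] [332.7, 226.5] z0 [ 0.615 -0.075  0.   ] z.04 [ 0.591 -0.098  0.04 ]
scene [308, 256, 14, 12, 132] [314.2, 261.2] z0 [ 0.498 -0.156  0.   ] z.04 [ 0.481 -0.17   0.04 ]
side [258, 181, 5, 18, 63] [260.0, 188.5] z0 [0.544 0.169 0.   ] z.04 [0.542 0.17  0.04 ]
side [232, 191, 7, 13, 63] [235.3, 196.7] z0 [0.455 0.184 0.   ] z.04 [0.444 0.164 0.04 ]
side [322, 219, 7, 6, 39] [325.1, 221.6] z0 [ 0.623 -0.066  0.   ] z.04 [ 0.59  -0.096  0.04 ]
side [307, 241, 11, 10, 88] [312.0, 245.9] z0 [ 0.507 -0.143  0.   ] z.04 [ 0.483 -0.165  0.04 ]
[0.49878946 0.05592322 0.016     ]
```

View pics/crop0.png

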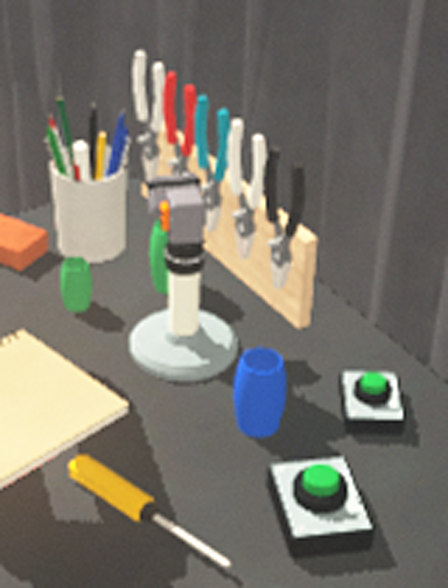

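The crop confirms the candidates:
- **Timers:** full-image pixels (315,261), the larger and nearer one, and (333,226), the smaller. I choose (315,261).
- **Vases:** green at (256,182), tall and about 0.1 m from the mast, so the one meant. The small green one at (227,191) and the blue one at (293,230) are to be left.
- **Mast:** the orange button faces the robot side at about (259,166).

I'm moving towards the timer now.

Emit:
{"method": "arm_command", "body": {
  "motion": [
    {"dr": [0, 0, 0.18], "translation": [-38, -46, 0], "gripper": 1},
    {"dr": [0, 0, 0.36], "translation": [-76, -92, 0], "gripper": 1},
    {"dr": [0, 0, 0.54], "translation": [-114, -138, 0], "gripper": 1},
    {"dr": [0, 0, 0.72], "translation": [-152, -184, 0], "gripper": 1},
    {"dr": [0, 0, 0.9], "translation": [-190, -230, 0], "gripper": 1}
  ],
  "force": 40
}}

```text
clock: 0.78
tcp_pos: [0.3139, 0.3046, 0.25]
orientation: [1.843, 2.544, 0.001]
contact_force: [0.6, 0.5, -0.4]
gripper_width: 0.0
gripper_force: 0.0
```

```bash
cat >> h.py <<'E'
def go(P,yaw=None):
    s=monitor.read_state();R=Ro.from_rotvec(s['orientation']);M=R.as_matrix()
    print('tcp',s['tcp_pos'].round(4),'yaw_y',np.degrees(np.arctan2(M[1,1],M[0,1])).round(2),'z',M[:,2].round(3),'t',s['clock'],'F',s['contact_force'].round(2),'w',round(s['gripper_width'],4))
    print('shift mm',(R.inv().apply(np.array(P)-s['tcp_pos'])*1000).round(1))
    if yaw is not None:
        y=np.radians(yaw);Y=np.array([np.cos(y),np.sin(y),0]);Z=np.array([0,0,-1.]);D=np.c_[np.cross(Y,Z),Y,Z]
        print('dr',(R.inv()*Ro.from_matrix(D)).as_rotvec().round(4))
E
python3 - <<'E'
from h import *
go([.42,-.08,.33],-22)
c=cam('scene')
print([ray(c,200+a/2.8,90+b/2.8,.026).round(3) for a,b in[(270,467),(343,459),(370,528),(292,545)]])
print('rack',[ray(c,200+a/2.8,90+b/2.8,0).round(3) for a,b in[(300,322),(148,195)]])
E
```

```text
tcp [0.3139 0.3046 0.25  ] yaw_y 18.15 z [ 0.  0. -1.] t 0.775 F [ 0.59  0.46 -0.35] w 0.0
shift mm [-398.5  -18.9  -80. ]
dr [ 5.000e-04 -1.000e-04  7.007e-01]
[array([ 0.466, -0.127,  0.026]), array([ 0.521, -0.149,  0.026]), array([ 0.491, -0.221,  0.026]), array([ 0.431, -0.205,  0.026])]
rack [array([0.624, 0.045, 0.   ]), array([0.622, 0.319, 0.   ])]
```

Emit:
{"method": "arm_command", "body": {
  "motion": [
    {"dr": [0, 0, 0.16], "translation": [-58, -3, -16], "gripper": 1},
    {"dr": [0, 0, 0.32], "translation": [-116, -6, -32], "gripper": 1},
    {"dr": [0, 0, 0.48], "translation": [-174, -9, -48], "gripper": 1},
    {"dr": [0, 0, 0.64], "translation": [-232, -12, -64], "gripper": 1},
    {"dr": [0, 0, 0.7], "translation": [-280, -15, -80], "gripper": 1}
  ]
}}

```text
clock: 1.4
tcp_pos: [0.3881, 0.0338, 0.3306]
orientation: [2.602, 1.759, 0.001]
contact_force: [0.6, 1.2, 0.4]
gripper_width: 0.0002
gripper_force: 0.0
```

Emit:
{"method": "arm_command", "body": {
  "motion": [
    {"dr": [0, 0, 0], "translation": [-55, 20, 0], "gripper": 1},
    {"dr": [0, 0, 0], "translation": [-60, 20, 0], "gripper": 1},
    {"dr": [0, 0, 0], "translation": [-60, 20, 0], "gripper": 1}
  ]
}}

```text
clock: 1.78
tcp_pos: [0.3837, -0.027, 0.3297]
orientation: [-2.599, -1.762, 0.0]
contact_force: [-0.4, -0.2, -0.3]
gripper_width: -0.0002
gripper_force: 0.0
```

```bash
python3 - <<'E'
from h import *
go([.48,-.17,.12],-22)
s=monitor.read_state();im=cams.camera('wrist');cv2.imwrite('pics/w1.png',im[:,:,::-1]);np.save('w1.npy',np.r_[s['tcp_pos'],s['orientation']])
c=cam('wrist',s)
for st,ce in greens(im):print(st,ce,'z.04',ray(c,*ce,.04).round(4))
E
```

```text
tcp [ 0.3837 -0.027   0.3297] yaw_y -21.75 z [-0.001  0.001 -1.   ] t 1.775 F [-0.35 -0.21 -0.33] w -0.0002
shift mm [-97.3 142.7 209.4]
dr [-0.0014 -0.0006  0.0043]
[398, 127, 17, 17, 223] [406.1, 134.6] z.04 [ 0.5972 -0.0839  0.04  ]
[337, 202, 20, 20, 298] [346.5, 211.5] z.04 [ 0.4826 -0.1697  0.04  ]
[176, 250, 13, 20, 82] [181.8, 259.3] z.04 [ 0.198  -0.1516  0.04  ]
[154, 260, 17, 19, 71] [161.5, 267.8] z.04 [ 0.1579 -0.1539  0.04  ]
[172, 262, 9, 11, 20] [175.8, 267.5] z.04 [ 0.1811 -0.1624  0.04  ]
[186, 270, 8, 5, 17] [189.4, 272.3] z.04 [ 0.1986 -0.1798  0.04  ]
```

View pics/w1.png

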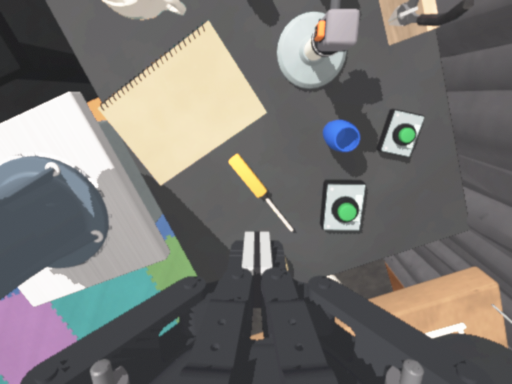

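The wrist view shows the large timer button at (347,211) and the small one at (406,135). The blue vase is at (342,136), the mast foot circle at about (312,50), the grip block top at (342,28) and the orange button at (321,31). The button position agrees across all three views: (0.482, -0.169), height about 0.04.

Emit:
{"method": "arm_command", "body": {
  "motion": [
    {"dr": [0, 0, 0], "translation": [-30, 45, 25], "gripper": 1},
    {"dr": [0, 0, 0], "translation": [-58, 87, 60], "gripper": 1},
    {"dr": [0, 0, 0], "translation": [-80, 120, 105], "gripper": 1},
    {"dr": [0, 0, 0], "translation": [-95.6, 144.2, 155], "gripper": 1},
    {"dr": [0, 0, 0], "translation": [-95.6, 144.2, 210], "gripper": 1}
  ]
}}

```text
clock: 2.45
tcp_pos: [0.4862, -0.1696, 0.1187]
orientation: [2.594, 1.765, 0.003]
contact_force: [0.6, -0.5, -0.5]
gripper_width: -0.0
gripper_force: 0.0
```

Emit:
{"method": "arm_command", "body": {
  "motion": [
    {"dr": [0, 0, 0], "translation": [0, 0, 10], "gripper": 1},
    {"dr": [0, 0, 0], "translation": [0, 0, 10], "gripper": 1}
  ]
}}

```text
clock: 2.7
tcp_pos: [0.4833, -0.1678, 0.1102]
orientation: [-2.596, -1.767, 0.0]
contact_force: [-0.7, 0.2, -0.2]
gripper_width: -0.0001
gripper_force: 0.0
```

```bash
python3 - <<'E'
from h import *
go([.482,-.169,.06],-22)
s=monitor.read_state();im=cams.camera('wrist');cv2.imwrite('pics/w2.png',im[:,:,::-1])
c=cam('wrist',s)
for st,ce in greens(im):print(st,ce,'z.04',ray(c,*ce,.04).round(4),'z.045',ray(c,*ce,.045).round(4))
# foot from w1
w=np.load('w1.npy');c=cam('wrist',dict(tcp_pos=w[:3],orientation=w[3:]))
im=cv2.imread('pics/w1.png');h=cv2.cvtColor(im,cv2.COLOR_BGR2HSV)
m=cv2.inRange(im,(120,120,120),(255,255,255));m[100:]=0;m[:,:270]=0;m[:,360:]=0
n,l,st,ce=cv2.connectedComponentsWithStats(m);print(st,ce)
E
```

```text
tcp [ 0.4833 -0.1678  0.1102] yaw_y -21.52 z [-0.001  0.001 -1.   ] t 2.7 F [-0.71  0.21 -0.17] w -0.0001
shift mm [-1.7 -0.7 50.2]
dr [-0.001  -0.0003  0.0084]
[360, 15, 38, 41, 1170] [378.8, 35.0] z.04 [ 0.5973 -0.0871  0.04  ] z.045 [ 0.5952 -0.0872  0.045 ]
[235, 193, 39, 39, 1208] [254.0, 212.3] z.04 [ 0.4813 -0.1699  0.04  ] z.045 [ 0.4821 -0.1679  0.045 ]
[[     0      0    512    384 192299]
 [   276      0     83     88   4309]] [[254.17145175 194.79090895]
 [314.78951033  44.63564632]]
```

View pics/w2.png

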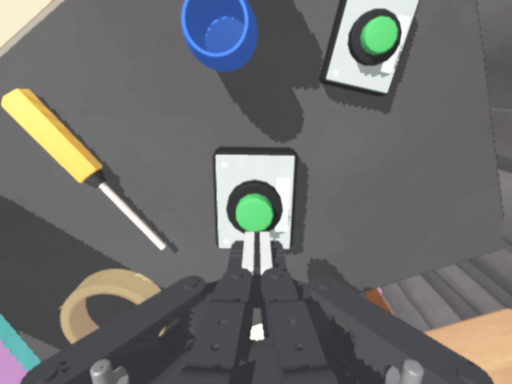

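The picture shows the chosen button at (254,212), 39 px wide, which puts its top at about z 0.045, directly under the fingertips. I'm pressing in steps.

Emit:
{"method": "arm_command", "body": {
  "motion": [
    {"dr": [0, 0, 0], "translation": [-0.5, -1, 25], "gripper": 1},
    {"dr": [0, 0, 0], "translation": [-0.5, -1, 42], "gripper": 1},
    {"dr": [0, 0, 0], "translation": [-0.5, -1, 42], "gripper": 1}
  ]
}}

```text
clock: 3.12
tcp_pos: [0.4828, -0.1693, 0.0695]
orientation: [2.597, 1.764, 0.002]
contact_force: [-0.7, 0.4, 1.1]
gripper_width: -0.0001
gripper_force: 0.0
```

Emit:
{"method": "arm_command", "body": {
  "motion": [
    {"dr": [0, 0, 0], "translation": [0, 0, 3], "gripper": 1},
    {"dr": [0, 0, 0], "translation": [0, 0, 5], "gripper": 1},
    {"dr": [0, 0, 0], "translation": [0, 0, 7], "gripper": 1},
    {"dr": [0, 0, 0], "translation": [0, 0, 7], "gripper": 1}
  ]
}}

```text
clock: 3.62
tcp_pos: [0.4831, -0.1699, 0.0616]
orientation: [2.597, 1.763, 0.002]
contact_force: [2.7, 1.0, 3.4]
gripper_width: 0.0001
gripper_force: 2.0
```

Emit:
{"method": "arm_command", "body": {
  "motion": [
    {"dr": [0, 0, 0], "translation": [0, 0, 1.5], "gripper": 1},
    {"dr": [0, 0, 0], "translation": [0, 0, 3], "gripper": 1},
    {"dr": [0, 0, 0], "translation": [0, 0, 3], "gripper": 1}
  ]
}}

```text
clock: 4.0
tcp_pos: [0.4831, -0.1699, 0.06]
orientation: [2.597, 1.763, 0.003]
contact_force: [0.9, 2.7, 18.7]
gripper_width: 0.0001
gripper_force: 9.5
```

Emit:
{"method": "arm_command", "body": {
  "motion": [
    {"dr": [0, 0, 0], "translation": [0, 0, 1], "gripper": 1},
    {"dr": [0, 0, 0], "translation": [0, 0, 2], "gripper": 1},
    {"dr": [0, 0, 0], "translation": [0, 0, 2], "gripper": 1}
  ]
}}

```text
clock: 4.38
tcp_pos: [0.4832, -0.1699, 0.0597]
orientation: [2.596, 1.762, 0.003]
contact_force: [-1.6, 3.5, 33.4]
gripper_width: -0.0001
gripper_force: 16.7
```

```bash
python3 - <<'E'
from h import *
im=cams.camera('wrist');a=im[130:290,170:340,::-1]
cv2.imwrite('pics/w3.png',cv2.resize(a,None,fx=3,fy=3,interpolation=cv2.INTER_CUBIC))
s=monitor.read_state();print(s['contact_force'],s['tcp_pos'])
E
```

```text
[-1.36312971  3.00511301 33.09333056] [ 0.48319894 -0.16991394  0.0597454 ]
```

View pics/w3.png

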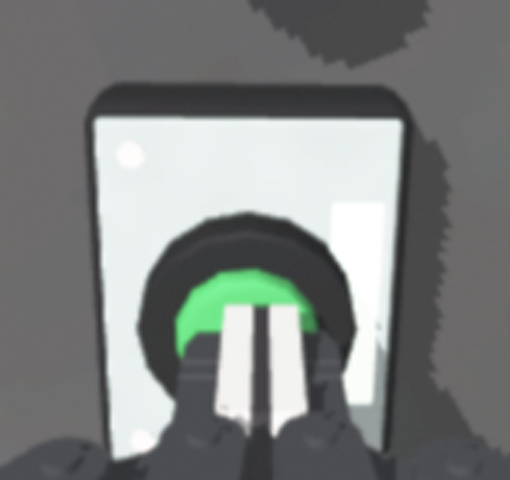

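The button is pressed under the tips (crop, about (245,290)) and has brightened. I'll rise slowly to confirm the travel.

Emit:
{"method": "arm_command", "body": {
  "motion": [
    {"dr": [0, 0, 0], "translation": [0, 0, -5], "gripper": 1},
    {"dr": [0, 0, 0], "translation": [0, 0, -5], "gripper": 1}
  ]
}}

```text
clock: 4.68
tcp_pos: [0.4828, -0.1699, 0.0618]
orientation: [2.597, 1.763, 0.002]
contact_force: [2.9, 0.8, 4.2]
gripper_width: -0.0001
gripper_force: 2.0
```

Emit:
{"method": "arm_command", "body": {
  "motion": [
    {"dr": [0, 0, 0], "translation": [0, 0, -2], "gripper": 1},
    {"dr": [0, 0, 0], "translation": [0, 0, -2], "gripper": 1}
  ]
}}

```text
clock: 4.92
tcp_pos: [0.4821, -0.1697, 0.0629]
orientation: [2.599, 1.764, -0.0]
contact_force: [2.0, -0.5, 4.1]
gripper_width: 0.0
gripper_force: 1.7
```

Emit:
{"method": "arm_command", "body": {
  "motion": [
    {"dr": [0, 0, 0], "translation": [0, 0, -2], "gripper": 1},
    {"dr": [0, 0, 0], "translation": [0, 0, -2], "gripper": 1}
  ]
}}

```text
clock: 5.18
tcp_pos: [0.4814, -0.1692, 0.0648]
orientation: [-2.598, -1.764, 0.001]
contact_force: [1.0, -1.0, 2.6]
gripper_width: 0.0
gripper_force: 1.1
```

Emit:
{"method": "arm_command", "body": {
  "motion": [
    {"dr": [0, 0, 0], "translation": [0, 0, -55], "gripper": 1},
    {"dr": [0, 0, 0], "translation": [0, 0, -115], "gripper": 0.25},
    {"dr": [0, 0, 0], "translation": [30, -15, -165], "gripper": 0.25},
    {"dr": [0, 0, 0], "translation": [70, -35, -210], "gripper": 0.25},
    {"dr": [0, 0, 0], "translation": [115, -55, -250], "gripper": 0.25}
  ]
}}

```text
clock: 5.8
tcp_pos: [0.4715, -0.0422, 0.3144]
orientation: [-2.598, -1.761, 0.003]
contact_force: [1.0, -0.9, 0.1]
gripper_width: 0.0642
gripper_force: 0.0
```

Emit:
{"method": "arm_command", "body": {
  "motion": [
    {"dr": [0, 0, 0], "translation": [50, -25, -28], "gripper": 0.25},
    {"dr": [0, 0, 0], "translation": [56, -26, -28], "gripper": 0.25},
    {"dr": [0, 0, 0], "translation": [56, -26, -28], "gripper": 0.25}
  ]
}}

```text
clock: 6.18
tcp_pos: [0.4687, 0.0183, 0.3406]
orientation: [-2.596, -1.765, 0.005]
contact_force: [0.2, -0.3, 0.3]
gripper_width: 0.0639
gripper_force: 0.0
```

```bash
python3 - <<'E'
from h import *
go([.5,.056,.3],-22)
s=monitor.read_state();im=cams.camera('wrist');cv2.imwrite('pics/w4.png',im[:,:,::-1]);np.save('w4.npy',np.r_[s['tcp_pos'],s['orientation']])
c=cam('wrist',s);print(c[3:])
for st,ce in greens(im):print(st,ce,'z.04',ray(c,*ce,.04).round(4))
E
```

```text
tcp [0.4687 0.0183 0.3406] yaw_y -21.57 z [-0.003 -0.    -1.   ] t 6.175 F [ 0.16 -0.27  0.34] w 0.0639
shift mm [46.6 15.4 40.5]
dr [-0.0032  0.0013  0.0075]
(array([[ 0.93052871, -0.3662105 , -0.00248711],
       [-0.34617614, -0.88179742,  0.32030515],
       [-0.11949223, -0.29719216, -0.94731116]]), array([-0.42938193,  0.10691879,  0.52922221]))
[260, 3, 33, 31, 865] [276.1, 19.4] z.04 [0.5572 0.1722 0.04  ]
[194, 28, 23, 26, 445] [205.3, 40.5] z.04 [0.459  0.1838 0.04  ]
[349, 173, 16, 15, 179] [356.7, 179.9] z.04 [ 0.5988 -0.0835  0.04  ]
[295, 240, 19, 17, 250] [303.8, 248.2] z.04 [ 0.4821 -0.1697  0.04  ]
[138, 262, 12, 15, 55] [145.1, 268.5] z.04 [ 0.2076 -0.106   0.04  ]
```

View pics/w4.png

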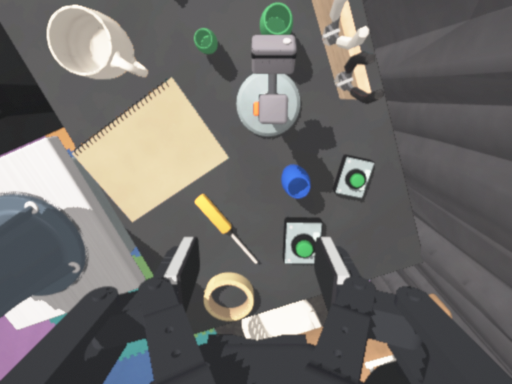

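The wrist view shows the block top at about (274,109), the orange button at (256,108), the foot circle around (268,104) and the hung camera at (274,50). The meant vase is at (276,19), and the gripper axes are nearly aligned with the mast. Next I'm measuring the foot and block by masks.

```bash
python3 - <<'E'
from h import *
w=np.load('w4.npy');c=cam('wrist',dict(tcp_pos=w[:3],orientation=w[3:]))
im=cv2.imread('pics/w4.png')
for p in[(274,109),(268,95),(245,110),(285,125),(292,100),(256,108),(274,45),(274,65)]:print(p,im[p[1],p[0]])
h=cv2.cvtColor(im,cv2.COLOR_BGR2HSV)
def roi(m,x0,x1,y0,y1):
    o=np.zeros_like(m);o[y0:y1,x0:x1]=m[y0:y1,x0:x1];return o
o=roi(cv2.inRange(h,(5,150,120),(18,255,255)),245,270,90,125);mo=cv2.moments(o,True);print('orange',mo['m00'],mo['m10']/mo['m00'],mo['m01']/mo['m00'])
# foot: outer outline by hull of bright region
b=im[:,:,0].astype(int);r=im[:,:,2].astype(int);g=im[:,:,1].astype(int)
f=((g>r+3)&(g>100)).astype(np.uint8);f=roi(f,225,310,60,145)
hull=cv2.convexHull(cv2.findNonZero(f));P=np.array([ray(c,*p[0],.016)[:2] for p in hull])
ctr,rad=cv2.minEnclosingCircle(P.astype(np.float32));print('foot',ctr,rad)
bl=((r>=g)&(b>=g+3)&(r>80)).astype(np.uint8);bl=roi(bl,250,300,80,135)
n,l,st,ce=cv2.connectedComponentsWithStats(bl);print(st[1:],ce[1:])
for row in im[84:130:3,246:300:3].astype(int):print(' '.join('%3d,%2d,%2d'%(v[1],v[2]-v[1],v[0]-v[1]) for v in row))
E
```

```text
(274, 109) [178 174 182]
(268, 95) [178 174 182]
(245, 110) [207 208 198]
(285, 125) [124 124 118]
(292, 100) [202 204 193]
(256, 108) [105 188 255]
(274, 45) [192 189 197]
(274, 65) [116 112 118]
orange 34.0 255.61764705882354 109.6470588235294
foot (0.5094205737113953, 0.0753055140376091) 0.049688611179590225
[[259  80  29  44 836]
 [274  80   2   4   4]
 [275  91   1   1   1]] [[272.80741627 106.9138756 ]
 [274.5         81.5       ]
 [275.          91.        ]]
234,-7,-1 226,-7,-1 224,-7, 0 225,-7,-1 226,-7,-1 226,-7,-1 225,-7,-1 213,-10,-1 114, 1, 3 107, 1, 4 132,-5, 0 218,-10,-1 218,-11,-1 216,-10,-1 214,-9,-1 191,-8,-1 163,-8,-2  85, 0, 0
225,-7, 0 224,-8,-1 224,-8,-1 224,-8,-1 224,-8,-1 226,-7,-1 225,-7,-1 211,-9, 0 114, 1, 4 107, 2, 4 133,-4, 1 218,-12,-2 214,-10,-1 212,-10,-1 212,-11,-2 208,-9,-1 176,-9,-1 108,-2, 0
224,-8,-1 223,-9,-1 222,-9,-1 222,-7, 0 223,-8, 0 224,-8,-1 226,-7, 0 211,-10,-3 114, 1, 4 107, 1, 2 133,-5, 0 214,-10,-1 213,-11,-2 209,-10,-1 209,-11,-3 208,-10,-2 187,-9,-1 159,-8,-1
221,-7,-1 222,-9,-1 221,-9,-1 221,-9,-1 220,-10,-1 219,-10,-2 220,-3,-1 135
[... 1612 characters left out ...]
1 199,-8, 0 173,-6, 0 170, 8, 4 168, 8, 5 167, 8, 5 168, 7, 4 168, 7, 4 167, 7, 4 165, 9, 5 165, 9, 4 139, 7, 5 125,-5,-1 151,-6,-1 114,-6,-1  65, 1, 0
179,-9,-2 200,-10,-1 199,-9,-1 200,-10,-2 200,-9,-2 159,-3, 1 129, 1, 2 130, 1, 2 131, 1, 2 116, 3, 3 117, 3, 3 120, 3, 3 119, 4, 3 117,-1, 1 126,-7,-1 118,-5, 0  70,-1, 1  84, 1, 0
150,-6, 0 173,-9,-1 197,-9,-1 202,-11,-3 200,-10,-3 197,-9,-2 195,-9,-2 193,-9,-2 194,-10,-3 152,-8,-2 121,-5, 1 122,-5, 1 121,-5, 1 123,-6,-1 116,-5,-1  79,-2, 0  63, 1, 0  92, 1, 0
 93, 1,-1 142,-6,-1 160,-8,-1 190,-10,-2 199,-9,-1 195,-9,-1 194,-8,-1 193,-10,-2 194,-10,-2 192,-10,-2 130,-6,-1 123,-6,-1 118,-5, 0 113,-5, 0  78,-1, 1  60, 1, 0  62, 1, 0  89, 0, 0
```

```bash
python3 - <<'E'
from h import *
w=np.load('w4.npy');c=cam('wrist',dict(tcp_pos=w[:3],orientation=w[3:]))
im=cv2.imread('pics/w4.png').astype(int);b,g,r=im[:,:,0],im[:,:,1],im[:,:,2]
def rect(sel,z,x0,x1,y0,y1):
    m=np.zeros(g.shape,np.uint8);m[y0:y1,x0:x1]=sel[y0:y1,x0:x1]
    n,l,st,_=cv2.connectedComponentsWithStats(m);k=1+np.argmax(st[1:,4]);m=(l==k).astype(np.uint8)
    cn=max(cv2.findContours(m,0,1)[0],key=cv2.contourArea)
    P=np.array([ray(c,*p[0],z)[:2] for p in cn])*1000;q=cv2.minAreaRect(P.astype(np.float32));M=cv2.moments(P.astype(np.float32).reshape(-1,1,2))
    print('rect mm',q,'cent',M['m10']/M['m00'],M['m01']/M['m00'])
t=(r-g>=5)&(b-g>=2)&(g>136)
rect(t,.164,252,296,92,128);rect(t,.15,245,305,30,70)
E
```

```text
rect mm ((508.9692077636719, 75.50440216064453), (27.706775665283203, 27.829103469848633), 66.91683959960938) cent 509.28191083102655 75.4766681196168
rect mm ((532.2893676757812, 133.49493408203125), (14.511622428894043, 42.660499572753906), 68.49273681640625) cent 531.8325811206023 133.61065628265763
```

The foot fit gives the axis at (0.509, 0.075) with radius 49.7 mm, and the block rectangle centre agrees. The mast's x axis is about 68° from world x, which the -22° tool yaw matches. I'm moving above it and then descending.

Emit:
{"method": "arm_command", "body": {
  "motion": [
    {"dr": [-0.003, 0.001, 0.0075], "translation": [34, 8, 20], "gripper": 0.25},
    {"dr": [-0.003, 0.001, 0.0075], "translation": [68, 16.5, 45], "gripper": 0.25},
    {"dr": [-0.003, 0.001, 0.0075], "translation": [68, 16.5, 85], "gripper": 0.25},
    {"dr": [-0.003, 0.001, 0.0075], "translation": [68, 16.5, 105], "gripper": 0.25},
    {"dr": [-0.003, 0.001, 0.0075], "translation": [68, 16.5, 105], "gripper": 0.25}
  ]
}}

```text
clock: 6.85
tcp_pos: [0.5085, 0.0737, 0.2338]
orientation: [-2.606, -1.75, 0.006]
contact_force: [0.3, -0.6, 0.2]
gripper_width: 0.0641
gripper_force: 0.0
```

```bash
python3 - <<'E'
from h import *
go([.5092,.0755,.142],-22)
im=cams.camera('wrist');cv2.imwrite('pics/w5.png',im[:,:,::-1])
E
```

```text
tcp [0.5085 0.0737 0.2338] yaw_y -22.22 z [-0.005  0.    -1.   ] t 6.85 F [ 0.33 -0.63  0.16] w 0.0641
shift mm [ 2.1  0.4 91.8]
dr [-0.0045  0.0018 -0.0038]
```

View pics/w5.png

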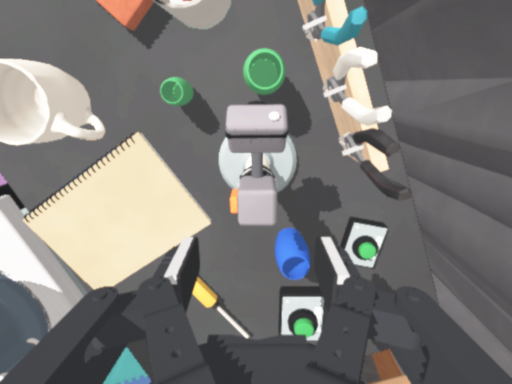

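The view shows the block top at (257,205) centred between the pads (columns 183 and 335), with the orange button at (235,200) on the left and nothing else in the way. I'm descending.

Emit:
{"method": "arm_command", "body": {
  "motion": [
    {"dr": [-0.0045, 0.002, -0.004], "translation": [2, 0.4, 35], "gripper": 0.25},
    {"dr": [-0.0045, 0.002, -0.004], "translation": [2, 0.4, 65], "gripper": 0.25},
    {"dr": [-0.0045, 0.002, -0.004], "translation": [2, 0.4, 85], "gripper": 0.25},
    {"dr": [-0.0045, 0.002, -0.004], "translation": [2, 0.4, 91], "gripper": 0.25},
    {"dr": [-0.0045, 0.002, -0.004], "translation": [2, 0.4, 91], "gripper": 0.25}
  ]
}}

```text
clock: 7.52
tcp_pos: [0.5123, 0.0763, 0.1464]
orientation: [2.599, 1.756, 0.012]
contact_force: [-0.2, 0.2, 0.7]
gripper_width: 0.0641
gripper_force: 0.0
```

```bash
python3 - <<'E'
from h import *
go([.5092,.0755,.142],-22)
E
```

```text
tcp [0.5123 0.0763 0.1464] yaw_y -21.9 z [ 0.009 -0.    -1.   ] t 7.525 F [-0.18  0.23  0.67] w 0.0641
shift mm [-1.9 -2.7  4.3]
dr [ 0.0085 -0.0032  0.0018]
```

Emit:
{"method": "arm_command", "body": {
  "motion": [
    {"dr": [0, 0, 0], "translation": [0, 0, 3], "gripper": 0.25},
    {"dr": [0, 0, 0], "translation": [0, 0, 3], "gripper": 0.25},
    {"dr": [0, 0, 0], "translation": [0, 0, 3], "gripper": 0.25}
  ]
}}

```text
clock: 7.9
tcp_pos: [0.5119, 0.0768, 0.1433]
orientation: [2.598, 1.757, 0.012]
contact_force: [0.4, 0.2, -0.1]
gripper_width: 0.0641
gripper_force: 0.0
```

```bash
python3 - <<'E'
from h import *
go([.5092,.0755,.142],-22)
E
```

```text
tcp [0.5119 0.0768 0.1433] yaw_y -21.86 z [ 0.009 -0.    -1.   ] t 7.9 F [ 0.4   0.19 -0.12] w 0.0641
shift mm [-2.2 -2.1  1.3]
dr [ 0.0084 -0.0033  0.0025]
```

Correct the offset and small tilt, then close.

Emit:
{"method": "arm_command", "body": {
  "motion": [
    {"dr": [0.008, -0.003, 0], "translation": [-2, -2, 1], "gripper": 0.25},
    {"dr": [0.008, -0.003, 0], "translation": [-2, -2, 1], "gripper": 0.5},
    {"dr": [0.008, -0.003, 0], "translation": [-2, -2, 1], "gripper": 1},
    {"dr": [0.008, -0.003, 0], "translation": [-2, -2, 1], "gripper": 1},
    {"dr": [0.008, -0.003, 0], "translation": [-2, -2, 1], "gripper": 1}
  ],
  "force": 50
}}

```text
clock: 8.52
tcp_pos: [0.509, 0.0756, 0.142]
orientation: [-2.602, -1.76, 0.001]
contact_force: [-1.3, 0.3, 4.5]
gripper_width: 0.0297
gripper_force: 51.8
```

Emit:
{"method": "arm_command", "body": {
  "motion": [
    {"dr": [0, 0, 0], "translation": [0, 0, 0], "gripper": 1},
    {"dr": [0, 0, 0], "translation": [0, 0, 0], "gripper": 1}
  ]
}}

```text
clock: 8.78
tcp_pos: [0.509, 0.0756, 0.1419]
orientation: [-2.602, -1.76, 0.001]
contact_force: [-0.3, 0.5, 5.8]
gripper_width: 0.0295
gripper_force: 51.9
```

```bash
python3 - <<'E'
from h import *
go([.5092,.0755,.142],-22)
E
```

```text
tcp [0.509  0.0756 0.1419] yaw_y -21.85 z [-0.001  0.    -1.   ] t 8.775 F [-0.26  0.47  5.77] w 0.0295
shift mm [-0.   0.3 -0.1]
dr [-0.0008  0.0002  0.0026]
```

Emit:
{"method": "arm_command", "body": {
  "motion": [
    {"dr": [0, 0, 0], "translation": [0, 0, -6], "gripper": 1},
    {"dr": [0, 0, 0], "translation": [0, 0, -12], "gripper": 1},
    {"dr": [0, 0, 0], "translation": [0, 0, -18], "gripper": 1},
    {"dr": [0, 0, 0], "translation": [0, 0, -24], "gripper": 1}
  ]
}}

```text
clock: 9.28
tcp_pos: [0.5089, 0.0756, 0.1661]
orientation: [-2.602, -1.76, 0.001]
contact_force: [0.2, 0.4, -2.5]
gripper_width: 0.0291
gripper_force: 51.0
```

Emit:
{"method": "arm_command", "body": {
  "motion": [
    {"dr": [0, 0, 0], "translation": [0, 0, -10], "gripper": 1},
    {"dr": [0, 0, 0], "translation": [0, 0, -20], "gripper": 1},
    {"dr": [0, 0, 0], "translation": [0, 0, -30], "gripper": 1},
    {"dr": [0, 0, 0], "translation": [0, 0, -40], "gripper": 1},
    {"dr": [0, 0, 0], "translation": [0, 0, -50], "gripper": 1}
  ]
}}

```text
clock: 9.9
tcp_pos: [0.5088, 0.0756, 0.2159]
orientation: [-2.602, -1.759, 0.001]
contact_force: [1.9, -0.6, -8.3]
gripper_width: 0.0295
gripper_force: 50.4
```

```bash
python3 - <<'E'
from h import *
go([.509,.0756,.262],-22)
E
```

```text
tcp [0.5088 0.0756 0.2159] yaw_y -21.86 z [-0.001  0.    -1.   ] t 9.9 F [ 1.9  -0.62 -8.31] w 0.0295
shift mm [  0.    0.1 -46.1]
dr [-0.0011  0.0002  0.0024]
```

Emit:
{"method": "arm_command", "body": {
  "motion": [
    {"dr": [0, 0, 0], "translation": [0, 0, -10], "gripper": 1},
    {"dr": [0, 0, 0], "translation": [0, 0, -20], "gripper": 1},
    {"dr": [0, 0, 0], "translation": [0, 0, -30], "gripper": 1},
    {"dr": [0, 0, 0], "translation": [0, 0, -40], "gripper": 1},
    {"dr": [0, 0, 0], "translation": [0, 0, -42], "gripper": 1}
  ]
}}

```text
clock: 10.52
tcp_pos: [0.5089, 0.0757, 0.2585]
orientation: [-2.602, -1.76, 0.001]
contact_force: [-0.1, -0.8, -7.9]
gripper_width: 0.0294
gripper_force: 50.4
```

Emit:
{"method": "arm_command", "body": {
  "motion": [
    {"dr": [0, 0, 0], "translation": [0, 0, -2], "gripper": 1},
    {"dr": [0, 0, 0], "translation": [0, 0, -4], "gripper": 1},
    {"dr": [0, 0, 0], "translation": [0, 0, -4], "gripper": 1}
  ]
}}

```text
clock: 10.9
tcp_pos: [0.509, 0.0757, 0.2618]
orientation: [-2.602, -1.759, 0.001]
contact_force: [-0.1, -0.9, -5.8]
gripper_width: 0.0296
gripper_force: 50.6
```

Emit:
{"method": "arm_command", "body": {
  "motion": [
    {"dr": [0, 0, 0], "translation": [0, 0, -1], "gripper": 1},
    {"dr": [0, 0, 0], "translation": [0, 0, -1], "gripper": 1}
  ]
}}

```text
clock: 11.15
tcp_pos: [0.5089, 0.0756, 0.2622]
orientation: [-2.602, -1.759, 0.002]
contact_force: [0.5, -1.5, -11.5]
gripper_width: 0.0295
gripper_force: 50.8
```

Emit:
{"method": "arm_command", "body": {
  "motion": [
    {"dr": [0, 0, 0], "translation": [0, 0, -0.8], "gripper": 1},
    {"dr": [0, 0, 0], "translation": [0, 0, -0.8], "gripper": 1}
  ]
}}

```text
clock: 11.4
tcp_pos: [0.5088, 0.0756, 0.2623]
orientation: [-2.601, -1.759, 0.002]
contact_force: [2.6, 0.0, -22.2]
gripper_width: 0.0296
gripper_force: 51.0
```

Emit:
{"method": "arm_command", "body": {
  "motion": [
    {"dr": [0, 0, 0], "translation": [0, 0, -0.5], "gripper": 1},
    {"dr": [0, 0, 0], "translation": [0, 0, -0.5], "gripper": 1},
    {"dr": [0, 0, 0], "translation": [0, 0, -0.5], "gripper": 1}
  ]
}}

```text
clock: 11.78
tcp_pos: [0.5087, 0.0756, 0.2623]
orientation: [-2.601, -1.759, 0.003]
contact_force: [3.4, -0.6, -27.2]
gripper_width: 0.0295
gripper_force: 51.7
```

The force rises steeply at a lift of 120.4 mm with no slip, so this is the second stop. One quick check that the vases haven't moved, then hand in.

```bash
python3 - <<'E'
from h import *
im=cams.camera('scene')
for st,ce in greens(im)[:]:print(st,ce)
go([.509,.0756,.262],-22)
print(order.hand_in())
E
```

```text
[221, 126, 4, 16, 21] [222.7, 133.1]
[217, 136, 6, 16, 31] [219.5, 143.5]
[253, 168, 8, 27, 141] [256.8, 180.2]
[222, 182, 11, 19, 176] [226.8, 191.0]
[328, 223, 10, 8, 62] [332.9, 226.6]
[308, 256, 14, 12, 133] [314.2, 261.3]
tcp [0.5087 0.0756 0.2623] yaw_y -21.86 z [-0.002  0.    -1.   ] t 11.825 F [  2.36   0.09 -26.45] w 0.0292
shift mm [0.1 0.3 0.3]
dr [-0.0024  0.0007  0.0024]
the job is handed in; nothing more can be done
None
```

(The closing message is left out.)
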